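Press a freshly glued board by three clicks and hold it

ROBOT

A 6-joint arm with a two-finger parallel gripper is mounted at the origin on a cart in front of the work surface, level with it; the furniture and walls round the work are solid. World frame = base frame: x ahead of the robot, y to its left, z up, the work surface at z = 0. Lengths are in m, angles in rad, forces in N, time in s.
With the tool pointing down it reaches from about 0.35 to 0.775 m from the base axis. Payload 5.5 kg.
Tool frame: the origin (TCP) lies at the very end of the fingers, on their centre line; the grasp point (between the pads) lies 19 mm behind it; z points along the fingers, y is the line along which they close (so a half turn about z gives the same grasp; the last joint's range is limited). The gripper opens to 85 mm and grips with 20 to 120 N. Pads are 22 mm wide; open, the fingers measure 114 mm over their backs; the gripper's body (76 mm by 85 mm) begins 54 mm behind the grasp point. The pads swing forward as they close: fully open they stand 13 mm farther back than shut.
Start: joints at [1.047, 0.313, 0.046, 1.304, 0, 1.431], TCP at [0.215, 0.533, 0.231] pointing down, gripper open.
Joint ranges: [-2.76, 2.76], [-0.86, 1.69], [-1.03, 1.26], [-2.2, 2.34], [-1.47, 1.5], [-3.14, 3.14]. Speed limits (rad/s): [2.57, 2.57, 3.14, 3.14, 3.14, 3.14].

INTERFACE

Orientations are given as a unit quaternion [w, x, y, z].
In Python, from workcell import env, read_camera, get_calibration gives the robot as it stands.
- The arm moves only by the tool jog_arm, never from a script. Its argument "motion" is one flat list of numbers, 7 for each row, row after row: the shift along the tool's x, y, z as a fraction of full scale, then the turn, a rotation vector about the tool's x, y, z as a fraction of full scale, then the opening, from 0 (shut) to 1 (fully open). In form: [x, y, z, wx, wy, wz, grip, x, y, z, wx, wy, wz, grip, ...]. A call has 1 to 12 rows; each row is the pose to reach, as a shift and turn from the pose commanded when the call began, along the tool's axes at that moment; what a row does not reach only later rows make up. Full scale, the value 1, is 0.2 m for a shift and 90 degrees for a turn. A row lasts 1/8 s, in which the tool goes at most 62.5 mm and 10.7 degrees, less where a joint would pass 70% of its speed; a pose out of reach is approached as far as the arm can. A call with a number of a shift or a turn outside -1 to 1 is refused whole. A call with a gripper value outside its range is refused whole. The fingers move at their own pace and stop on an object; "newtons" is the grip in N (left out, the last holds). Time passes only in rows, so rows that repeat a pose let the fingers close. It gives the time, the measured TCP pose, the force, the opening and the grip force at its end, in the units of the state.
- env.get_state(): the state, without advancing time (a new reading comes with each control period).
- read_camera(name): name is "scene" or "side" or "wrist"; returns the picture (384x512x3 uint8, red, green, blue); there is no depth.
- get_calibration(name): a dict with "fx", "fy", "cx", "cy" (pixels), "world_from_camera" (4x4, takes a point from camera to world coordinates). Camera axes: x right, y down, z forward; pixel columns grow to the right and rows downward; lengths in m; the calibration is good to about 2 mm. A picture is of the moment at which its call begins: read the wrist's pose just before it. get_calibration takes no time and is no camera call; for the wrist camera it gives the pose at the moment of the call.
- env.hand_in(): hands the job in; it is judged then, once.
The state is a dict: "clock": time; "joint_pos": joint angles; "qvel": joint speeds; "tau": joint torques, N m; "tcp_pos": TCP position; "orientation": TCP orientation; "wrist_force": force on the tool from outside, world axes, zero at the start; "ft_torque": the same for the moment, N m; "finger_gap": finger opening in m; "grip_force": force on a finger pad.
Only numpy, scipy, OpenCV 4.12 (cv2) and the standard library are available. Lean on these libraries where they do the work, as an engineer would, in place of code of your own. Each camera call takes 0.05 s, during which the arm holds its last target. There are 200 camera calls.

TASK

The pale board in the slotted rack has just been glued up: draw it up out of its slot by its top edge, stand it upright in the gap of the gluing press, resting on the bed and centred between the two cork-faced cheeks, and let go of it. Then pull the red lever by its black knob toward the front of the press, counting the clicks: exactly three, never a fourth, or the glue is squeezed out. The lever springs back if released, so finish with the robot still holding it on the third click with the board pressed, and leave the two dark boards in the rack alone.

Things in the scene. Friction and masses are not known exactly. Their poses are not given: they have to be found in the camera images.
- pale_board_center (a point): the freshly glued board: pale wood, light core line in its edges, 100 x 8 x 110 mm (long x thick x tall), 50 to 100 g; this point is its centre, its x axis along the 100 mm, y through the 8 mm thickness, z up. It stands on edge in one of the rack's three slots, its upper 45 mm free above the rack; its top edge is 55 mm above this point
- dark_board_0_center (a point): centre of a dark brown board of the same size and axes in another slot of the rack; stays there
- dark_board_1_center (a point): centre of the other dark brown board, likewise; stays there
- rack: fixed wooden drying rack, 130 x 176 mm; origin at the centre of its underside. Three slots, 50 mm apart along its y, each 11 mm wide and running along its x. The boards stand on the base, 12 mm above the table; the two slotted combs, 76 mm high above the table, guide only their ends (the middle 76 mm between the combs is open)
- press: fixed gluing press on a dark brown plate 200 x 262 x 16 mm; origin at the centre of its underside, front toward its -x. A fixed and a sprung moving cheek (each 96 mm long along x, tops 86 mm above the table) stand face to face on its +y half; the lever's upright pivot is at (0, -30 mm)
- press_bed (a point): middle of the press's gap, on the bed where the board stands (16 mm above the table); axes as the press: x along the gap, z up. With the lever at rest the gap is 13 mm wide (6.5 mm either side of this point along y) and open at top and ends. The board belongs here with its 100 mm along x. The moving cheek comes from -y and pushes the board against the fixed cheek on the +y side
- cheek (a joint): give of the moving cheek's rubber buffers (2 N per mm): 0 with nothing pressed, negative (m) while it presses on the board. Each 0.1 rad of the lever moves the cheek 1.4 mm; the board is gripped from a lever angle of about 0.36
- lever (a joint): the red lever's angle: 0 at rest against its stop, where it leans 25 degrees (0.436 rad) to the far side of the press's -y direction; grows to 1.15 as the knob is pulled toward the press's front (clockwise seen from above). Springs back to 0 when released: no notch holds it by itself
- knob (a point): middle of the lever's upright black knob, 24 mm diameter, 50 mm tall, 94 mm above the table (red arm below it: top at 60 mm), 150 mm from the pivot. The pull here, across the arm, is 5 to 14 N. It first stiffens as the pawl meets tooth 1, eases as it rides over, and with each click, as the pawl drops in the notch behind a tooth, stiffens suddenly by 3 to 5 N
- pawl_line (a point): point on the lever's centre line, 80 mm from the pivot toward the knob, at the height of the quadrant's teeth: where the lever's sprung roller pawl rides over the toothed quadrant
- quadrant: fixed steel quadrant under the lever, origin on the lever's pivot axis, five round teeth 80 mm from it, 0.16 rad apart. It is clamped anywhere within 0.1 rad either way, so the lever angle of the first click varies (0.16 to 0.36). In its frame tooth k lies (3.5 - k) x 0.16 rad from -y toward +x. On the third click the pawl line is on its -y axis (x = 0); a fourth comes at x = -6.4 mm

How it is judged:
On the way, in this order (a step that is already met when the one before it is completed fails the run):
1. the pale board is drawn up clear of the rack's slots (height (world z) of pale_board_center above 0.14 m), for 0.1 s.
2. the pale board stands in the press's gap and is let go, the lever still at rest (x of pale_board_center in the frame of press_bed between -0.02 and 0.02 m and y of pale_board_center in the frame of press_bed between -0.008 and 0.008 m and z of pale_board_center in the frame of press_bed between 0.049 and 0.061 m and angle between pale_board_center's own z axis and vertical below 0.12 rad and contact force between the fingers and pale_board below 0.2 N and value of joint lever below 0.1 rad), for 0.3 s.
At the end, for the whole second after the job is handed in: Fingers still bear on the lever (over 1 N), still on its third click (pawl line within 6 mm of the quadrant's -y axis); pale board upright (0.12 rad) on the bed, within 20 mm of the gap's middle, squeezed by over 2.5 N, untouched by the fingers; dark boards within 15 mm of their places (x of pale_board_center in the frame of press_bed between -0.02 and 0.02 m and y of pale_board_center in the frame of press_bed between -0.008 and 0.008 m and z of pale_board_center in the frame of press_bed between 0.049 and 0.061 m and angle between pale_board_center's own z axis and vertical below 0.12 rad and x of pawl_line in the frame of quadrant between -0.006 and 0.006 m and velocity of joint lever below 0.1 rad/s and contact force between the fingers and lever above 1 N and contact force between cheek and pale_board above 2.5 N and contact force between the fingers and pale_board below 0.2 N and distance of each of dark_board_0_center, dark_board_1_center from where it was at the start of the episode below 0.015 m); the arm keeps its last pose, push and grip.
It fails at once if the lever goes over a fourth click (x of pawl_line in the frame of quadrant below -0.0068 m).
It fails at once if a dark board is pulled out or shifted by more than 20 mm (distance of any of dark_board_0_center, dark_board_1_center from where it was at the start of the episode above 0.02 m).
It also fails if it takes over 70 s, if anything falls off the work surface, if the arm or the gripper's body presses on something with over 40 N, if the wrist force passes 120 N, or if a joint passes its speed limit or range.

## Working session

There is one attempt and no reset: what is moved stays moved. The work goes in short steps, Python scripts to look and compute and a tool call to move; the robot and the scene stay as the last step left them, time stands still between calls to the robot, and variables do not carry over. Pictures are saved under pics/ and viewed, at most 10 in all, crops included, and the job is handed in when it is done.

Besides the shell and the picture viewer there is one more tool, called after "Call:" as name(argument=value, ...) on one line, values as JSON. jog_arm: Moves the arm, as the interface text tells. Shift numbers are shares of 0.2 m and turn numbers shares of 90 degrees, none past 1 either way. Its arguments: {"type":"object","properties":{"motion":{"type":"array","items":{"type":"number"}},"newtons":{"type":"number"}},"required":["motion"]}

```bash
mkdir -p pics; cat > h.py <<'E'
import numpy as np, cv2
from workcell import env, read_camera, get_calibration
from scipy.spatial.transform import Rotation as R
def ray(c,uv):
    T=np.array(c["world_from_camera"]);d=np.array([(uv[0]-c["cx"])/c["fx"],(uv[1]-c["cy"])/c["fy"],1.])
    return T[:3,3],T[:3,:3]@d
def onz(c,uv,z):
    o,d=ray(c,uv);return o+d*(z-o[2])/d[2]
def snap(n,f):
    c=get_calibration(n);im=read_camera(n);cv2.imwrite(f"pics/{f}.png",im[:,:,::-1]);return im,c
E
python3 - <<'E'
from h import *
a,c=snap("scene","s0");b,c2=snap("side","d0");
cv2.imwrite("pics/both0.png",np.vstack([a,b])[:,:,::-1]) if 0 else None
print(env.get_state());print(c,c2)
E
```

```text
{'clock': 0.1, 'joint_pos': array([1.04738074e+00, 3.13917368e-01, 4.51267067e-02, 1.30362622e+00,
       1.43508689e-05, 1.43119670e+00]), 'qvel': array([ 6.03412474e-05, -2.32666534e-03,  3.00307773e-03, -3.20462734e-04,
        1.15075685e-03, -5.30225575e-04]), 'tau': array([ 3.05049674e-03, -4.81723988e+01,  2.99244726e+01,  1.27037993e-02,
       -5.43128363e-05,  2.29885273e-06]), 'tcp_pos': array([0.21509336, 0.5327697 , 0.23051652]), 'orientation': array([-2.70505260e-04,  1.90732134e-01,  9.81641786e-01, -7.63825800e-04]), 'wrist_force': array([ 0.13504223,  0.02472744, -0.16821094]), 'ft_torque': array([-0.02815075, -0.03147879,  0.04883528]), 'grip_force': 0.0, 'finger_gap': 0.08511562507666944}
{'fx': 360.3081092783615, 'fy': 360.3081092783615, 'cx': 258.4148213163492, 'cy': 189.21010048768542, 'world_from_camera': array([[ 0.71405213, -0.47824577,  0.51128323,  0.10514227],
       [-0.70008295, -0.48395327,  0.5250458 , -0.42434134],
       [-0.00366375, -0.73285074, -0.68037957,  0.70349289],
       [ 0.        ,  0.        ,  0.        ,  1.        ]])} {'fx': 357.30447561223804, 'fy': 357.30447561223804, 'cx': 257.1369795387148, 'cy': 193.00453931389296, 'world_from_camera': array([[ 8.22578085e-01, -2.84124886e-01,  4.92583336e-01,
         1.19036550e-01],
       [-5.68652167e-01, -4.11118437e-01,  7.12471995e-01,
        -6.27744772e-01],
       [ 7.90666132e-05, -8.66172431e-01, -4.99745248e-01,
         5.48167800e-01],
       [ 0.00000000e+00,  0.00000000e+00,  0.00000000e+00,
         1.00000000e+00]])}
```

View pics/s0.png

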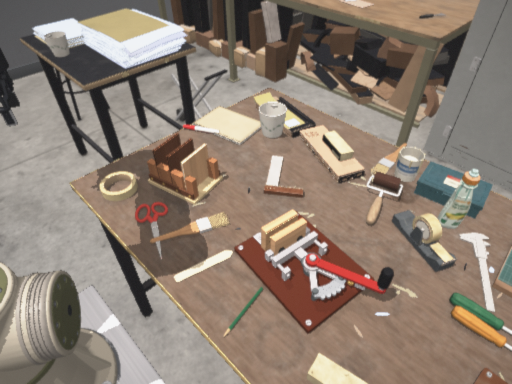

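View pics/d0.png

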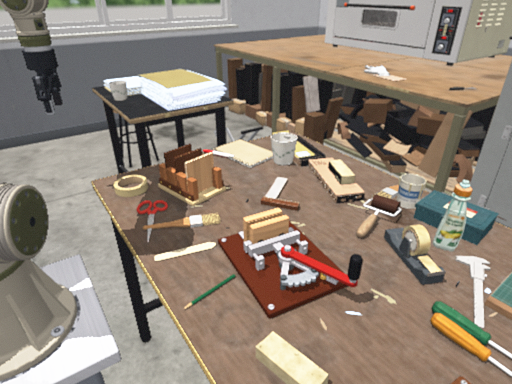

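```bash
python3 - <<'E'
import cv2,numpy as np
a=cv2.imread("pics/s0.png")
r=cv2.resize(a[122:208,142:232],None,fx=4.4,fy=4.4,interpolation=cv2.INTER_CUBIC)
p=cv2.resize(a[200:330,230:400],None,fx=4,fy=4,interpolation=cv2.INTER_CUBIC)
cv2.imwrite("pics/cr.png",r);cv2.imwrite("pics/cp.png",p)
E
```

```text
(no output)
```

View pics/cr.png

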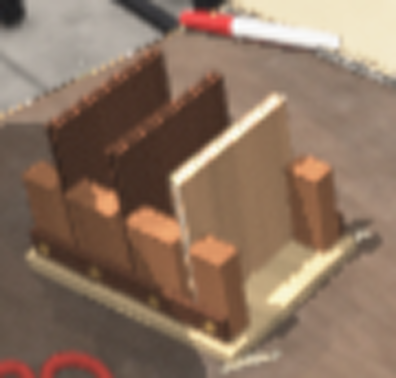

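View pics/cp.png

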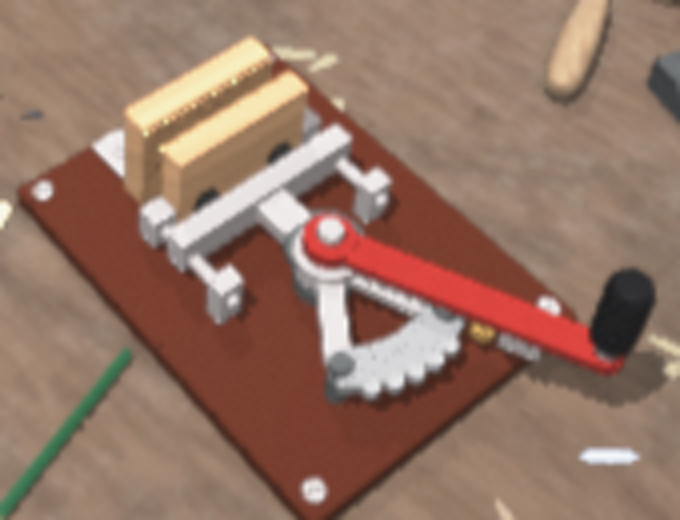

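```bash
python3 - <<'E'
from h import *
c=get_calibration("scene");np.set_printoptions(precision=4,suppress=True)
P=lambda x,y,z:onz(c,(230+x/4,200+y/4),z)
Q=lambda x,y,z:onz(c,(142+x/4.4,122+y/4.4),z)
a,b=Q(175,180,.122),Q(281,97,.122);print("board",a,b,(a+b)/2,np.linalg.norm(b-a),np.degrees(np.arctan2(*(b-a)[1::-1])))
for n,q in dict(L=(20,190),B=(302,520),R=(580,335)).items(): print(n,P(*q,.016))
for n,q in dict(sL=(42,190),sB=(313,490),sR=(548,305)).items(): print(n,P(*q,.018))
print("pivot",P(330,230,.065),"knobtop",P(630,285,.119))
print("fixed cheek top", P(130,110,.086),P(255,40,.086),"moving",P(165,155,.086),P(295,75,.086))
w=get_calibration("wrist");print(w)
E
```

```text
board [0.4714 0.2344 0.122 ] [0.5671 0.2559 0.122 ] [0.5192 0.2451 0.122 ] 0.09810127738522746 12.64551709581078
L [ 0.4387 -0.0006  0.016 ]
B [ 0.4021 -0.2506  0.016 ]
R [ 0.5904 -0.2894  0.016 ]
sL [ 0.4471 -0.0111  0.018 ]
sB [ 0.417  -0.2449  0.018 ]
sR [ 0.593  -0.2669  0.018 ]
pivot [ 0.5162 -0.1687  0.065 ] knobtop [ 0.5585 -0.3114  0.119 ]
fixed cheek top [ 0.4867 -0.0451  0.086 ] [ 0.578  -0.0584  0.086 ] moving [ 0.4774 -0.0817  0.086 ] [ 0.5735 -0.0932  0.086 ]
{'fx': 283.69119518340057, 'fy': 283.69119518340057, 'cx': 252.1928558374491, 'cy': 188.30665403093806, 'world_from_camera': array([[ 0.3747,  0.8819,  0.286 ,  0.141 ],
       [ 0.9271, -0.3562, -0.1165,  0.5621],
       [-0.0008,  0.3088, -0.9511,  0.3729],
       [ 0.    ,  0.    ,  0.    ,  1.    ]])}
```

Call:
jog_arm(motion=[-0.975, -0.38, -0.1, 0, 0, -0.19, 1, -0.975, -0.38, -0.1, 0, 0, -0.19, 1, -0.975, -0.38, -0.1, 0, 0, -0.19, 1, -0.975, -0.38, -0.1, 0, 0, -0.19, 1], newtons=30)

```text
clock: 0.6
tcp_pos: [0.3696, 0.3875, 0.2513]
orientation: [0.0, 0.044, 0.999, -0.0]
wrist_force: [0.0, 0.7, -0.9]
finger_gap: 0.0849
grip_force: 0.0
```

```bash
cat >> h.py <<'E'
np.set_printoptions(precision=4,suppress=True)
def go(x,y,z,ya):
    "ya: world angle (deg) of tool y, tool pointing down -> motion numbers"
    s=env.get_state();q=s["orientation"];A=R.from_quat([q[1],q[2],q[3],q[0]])
    t=np.radians(ya);Y=np.array([np.cos(t),np.sin(t),0]);Z=np.array([0,0,-1.]);B=R.from_matrix(np.c_[np.cross(Y,Z),Y,Z])
    d=A.inv().apply(np.array([x,y,z])-s["tcp_pos"])/.2; w=(A.inv()*B).as_rotvec()/(np.pi/2)
    print("t",s["clock"],"tcp",s["tcp_pos"],"motion",d.round(3),w.round(3),"F",s["wrist_force"],"gap",s["finger_gap"],s["grip_force"])
E
python3 -c "
from h import *
go(.519,.245,.25,102.6)"
```

```text
t 0.6 tcp [0.3696 0.3875 0.2513] motion [-0.807 -0.644  0.007] [-0.     0.    -0.196] F [ 0.0039  0.7362 -0.8576] gap 0.08493514357827309 0.0
```

Call:
jog_arm(motion=[-0.807, -0.644, 0, 0, 0, -0.196, 1, -0.807, -0.644, 0, 0, 0, -0.196, 1, -0.807, -0.644, 0, 0, 0, -0.196, 1, -0.807, -0.644, 0, 0, 0, -0.196, 1, -0.807, -0.644, 0, 0, 0, -0.196, 1])

```text
clock: 1.23
tcp_pos: [0.5186, 0.2459, 0.2504]
orientation: [-0.001, -0.109, 0.994, -0.0]
wrist_force: [-1.1, 0.4, -0.2]
finger_gap: 0.0852
grip_force: 0.0
```

```bash
python3 -c "
from h import *
im,c=snap('wrist','w1')
print(c)"
```

```text
{'fx': 283.69119518340057, 'fy': 283.69119518340057, 'cx': 252.1928558374491, 'cy': 188.30665403093806, 'world_from_camera': array([[-0.2169,  0.9287,  0.3008,  0.4407],
       [ 0.9762,  0.2061,  0.0676,  0.2281],
       [ 0.0008,  0.3083, -0.9513,  0.3929],
       [ 0.    ,  0.    ,  0.    ,  1.    ]])}
```

View pics/w1.png

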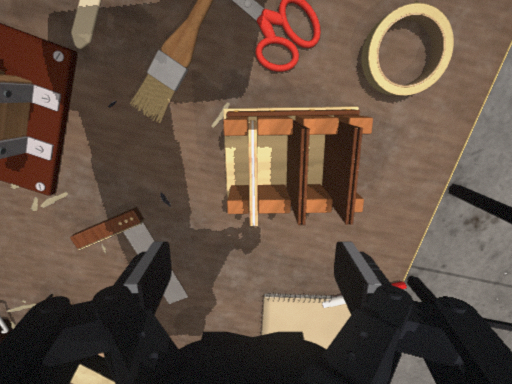

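```bash
python3 -c "
from h import *
im=cv2.imread('pics/w1.png')[:,:,::-1];c=get_calibration('wrist')
a,b=onz(c,(251.5,118),.122),onz(c,(254,226),.122);print(a,b,(a+b)/2,np.linalg.norm(a-b))
s=cv2.resize(im[100:240,210:300],None,fx=4,fy=4,interpolation=cv2.INTER_CUBIC)
cv2.imwrite('pics/w1c.png',s[:,:,::-1])
for r in (125,140,160,180,200,215,222): print(r,im[r,240:268].sum(1)//3)
"
```

```text
[0.4584 0.2328 0.122 ] [0.5655 0.2594 0.122 ] [0.512  0.2461 0.122 ] 0.11032114254934838
125 [126 126 123 126 124 125 112  79  75  96 100 117 136 120  98 100  96  87
 114 135 141 144 143 143 143 139 139 138]
140 [130 135 133 135 135 136 134 130 147 199 204 221 239 233 205 200 180 120
 131 134 137 132 136 132 134 136 135 135]
160 [131 132 127 132 131 130 130 129 138 161 177 189 218 229 194 177 171 174
 204 208 204 206 208 207 204 205 202 205]
180 [123 119 120 124 125 122 119 118 116 149 200 203 218 234 216 201 195 188
 199 196 198 197 196 197 199 197 198 195]
200 [103  93  65  69  65  62  65  62  63 126 190 194 216 238 231 193 178 125
  77 102 128 121 117 125 127 127 132 130]
215 [ 71  81 107 109 114 113 109 112 113 125 164 188 214 239 230 191 188 180
 113 104 104 108 103  98  99 100 106 102]
222 [104 103  95  73  69  68  68  61  65  94 155 195 212 235 232 198 193 178
 105  94 102 101 103 101 106 106 109 109]
```

```bash
python3 -c "
from h import *
im=cv2.imread('pics/w1.png')[:,:,::-1].astype(int);c=get_calibration('wrist')
print(im[112:132,252].tolist(), im[222:232,253].sum(1)//3)
a,b=onz(c,(252.4,140),.122),onz(c,(253.4,222),.122);print(a,b,np.degrees(np.arctan2(*(b-a)[1::-1])))
for r in (118,122,126,128,227):print(r,onz(c,(252.5,r),.122))
go(.517,.2465,.16,103)
"
```

```text
[[107, 61, 41], [119, 70, 47], [119, 73, 50], [116, 69, 43], [112, 88, 60], [150, 128, 94], [154, 132, 93], [153, 130, 92], [140, 122, 99], [134, 123, 114], [138, 128, 117], [142, 131, 119], [138, 131, 121], [144, 138, 127], [144, 136, 124], [145, 138, 127], [142, 135, 124], [180, 175, 169], [241, 239, 243], [241, 240, 243]] [235 220 207 165  89  68  72  70  77  69]
[0.4781 0.2381 0.122 ] [0.5612 0.2578 0.122 ] 13.33927207566754
118 [0.4582 0.2337 0.122 ]
122 [0.4618 0.2345 0.122 ]
126 [0.4654 0.2353 0.122 ]
128 [0.4672 0.2357 0.122 ]
227 [0.567  0.2581 0.122 ]
t 1.275 tcp [0.5176 0.2469 0.2506] motion [ 0.003 -0.002  0.453] [ 0.    -0.001 -0.004] F [0.5178 0.412  0.265 ] gap 0.08563235177374348 0.0
```

Call:
jog_arm(motion=[0.003, -0.001, 0.3, 0, 0, -0.005, 0.45, 0.003, -0.001, 0.45, 0, 0, -0.005, 0.45, 0.003, -0.001, 0.45, 0, 0, -0.005, 0.45, 0.003, -0.001, 0.65, 0, 0, -0.005, 0.45, 0.003, -0.001, 0.803, 0, 0, -0.005, 0.45, 0.003, -0.001, 0.803, 0, 0, -0.005, 0.45, 0.003, -0.001, 0.803, 0, 0, -0.005, 0.45])

```text
clock: 2.15
tcp_pos: [0.5181, 0.2482, 0.093]
orientation: [0.001, -0.115, 0.993, 0.0]
wrist_force: [-0.1, -1.1, 0.0]
finger_gap: 0.0386
grip_force: 0.0
```

Call:
jog_arm(motion=[0, 0, 0, 0, 0, 0, 0, 0, 0, 0, 0, 0, 0, 0, 0, 0, 0, 0, 0, 0, 0, 0, 0, 0, 0, 0, 0, 0, 0, 0, 0, 0, 0, 0, 0], newtons=30)

```text
clock: 2.78
tcp_pos: [0.5182, 0.2475, 0.0924]
orientation: [0.002, -0.115, 0.993, 0.0]
wrist_force: [0.8, -1.1, 6.3]
finger_gap: 0.0073
grip_force: 31.0
```

Call:
jog_arm(motion=[0, 0, -0.15, 0, 0, 0, 0, 0, 0, -0.3, 0, 0, 0, 0, 0, 0, -0.45, 0, 0, 0, 0, 0, 0, -0.65, 0, 0, 0, 0, 0, 0, -0.65, 0, 0, 0, 0, 0, 0, -0.65, 0, 0, 0, 0])

```text
clock: 3.52
tcp_pos: [0.5167, 0.2472, 0.2202]
orientation: [-0.0, -0.115, 0.993, 0.0]
wrist_force: [-0.9, -0.2, -0.8]
finger_gap: 0.0073
grip_force: 30.0
```

```bash
python3 -c "
from h import *
L=(.487,-.0451);
# press: gap centre from pivot (0,-30): cheek tops mean
go(.529,.10,.222,92)
im,c=snap('side','d1')
cv2.imwrite('pics/d1c.png',cv2.resize(im[100:330,140:400],None,fx=2.5,fy=2.5)[:,:,::-1])
"
```

```text
t 3.525 tcp [0.5167 0.2472 0.2202] motion [ 0.108 -0.73  -0.009] [ 0.    -0.     0.124] F [-0.8779 -0.2096 -0.8217] gap 0.007320660471064792 29.998236894607544
```

View pics/d1c.png

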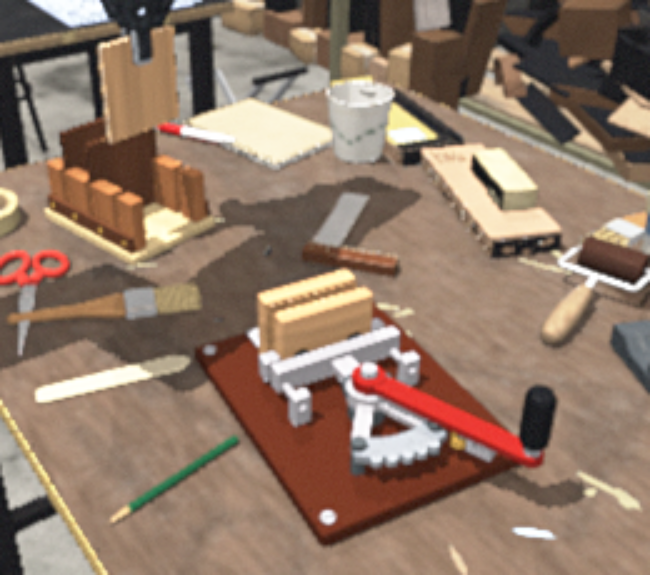

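```bash
python3 -c "
from h import *
go(.54,.10,.25,82.2)
"
```

```text
t 3.575 tcp [0.5163 0.247  0.2195] motion [ 0.053 -0.743 -0.152] [-0.    -0.001  0.233] F [-1.0554  0.5179 -1.3821] gap 0.007876413689257917 29.990940392017365
```

Call:
jog_arm(motion=[0.02, -0.2, -0.15, 0, 0, 0.1, 0, 0.05, -0.45, -0.15, 0, 0, 0.2, 0, 0.053, -0.743, -0.15, 0, 0, 0.233, 0, 0.053, -0.743, -0.15, 0, 0, 0.233, 0, 0.053, -0.743, -0.15, 0, 0, 0.233, 0])

```text
clock: 4.2
tcp_pos: [0.5399, 0.1, 0.2494]
orientation: [-0.001, 0.068, 0.998, 0.0]
wrist_force: [-0.5, 0.5, -0.7]
finger_gap: 0.0074
grip_force: 30.1
```

```bash
python3 -c "
from h import *
im,c=snap('wrist','w2');print(env.get_state()['tcp_pos'])
"
```

```text
[0.5399 0.1007 0.2497]
```

View pics/w2.png

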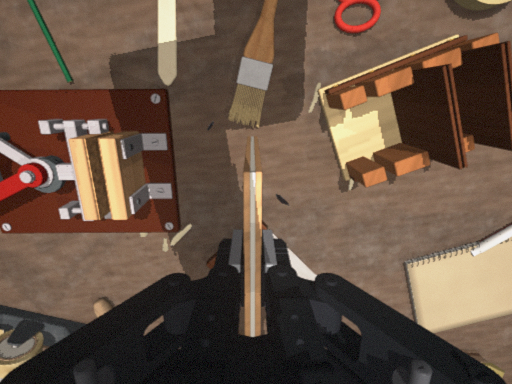

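```bash
python3 -c "
import cv2
im=cv2.imread('pics/w2.png')
cv2.imwrite('pics/w2c.png',cv2.resize(im[120:230,55:155],None,fx=5.4,fy=5.4,interpolation=cv2.INTER_CUBIC))
"
```

```text
(no output)
```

View pics/w2c.png

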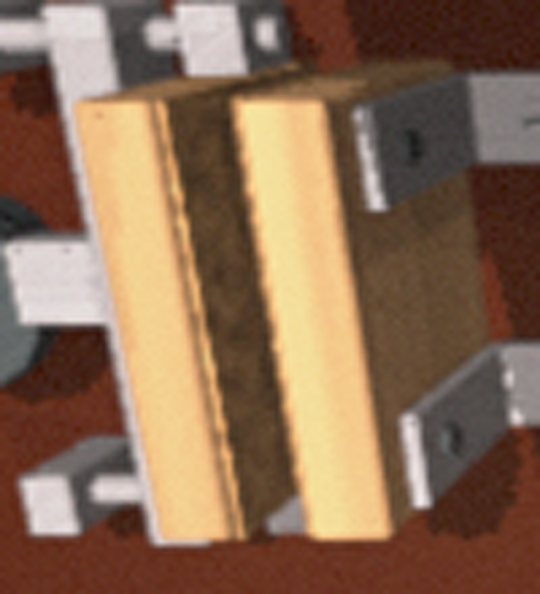

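```bash
python3 -c "
from h import *
c=get_calibration('wrist')
P=lambda x,y:onz(c,(55+x/5.4,120+y/5.4),.086)
m1,m2,f1,f2=P(168,98),P(245,540),P(233,98),P(304,540)
ang=lambda a,b:np.degrees(np.arctan2(*(b-a)[1::-1]))
print(m1,m2,f1,f2,ang(m1,m2),ang(f1,f2),np.linalg.norm(m2-m1),np.linalg.norm(f2-f1))
o1,o2=P(330,98),P(392,540);print('fixed outer',ang(o1,o2),'moving outer',ang(P(78,100),P(157,540)))
t=np.radians(-7.5);n=np.array([-np.sin(t),np.cos(t),0]);mid=(m1+m2+f1+f2)/4
print('gap',n@((f1+f2)-(m1+m2))/2,mid)
# plate corners
for q in ((165,89),(179,232)): print('corner',onz(c,q,.016))
a,b=onz(c,(165,89),.016),onz(c,(179,232),.016);print(ang(a,b),np.linalg.norm(a-b),(a+b)/2)
# held board in frame
k1,k2=onz(c,(253,175),.28),onz(c,(253,330),.28);print('held top',k1,k2,env.get_state()['tcp_pos'])
"
```

```text
[ 0.4789 -0.0711  0.086 ] [ 0.5736 -0.0845  0.086 ] [ 0.4806 -0.0584  0.086 ] [ 0.5753 -0.0718  0.086 ] -8.021837260192013 -8.057388903260446 0.09568084044930979 0.0956849942005714
fixed outer -8.116463359403458 moving outer -8.751867750318231
gap 0.012870704643803119 [ 0.5271 -0.0714  0.086 ]
corner [0.4372 0.0042 0.016 ]
corner [ 0.6335 -0.0207  0.016 ]
-7.226963455494577 0.19792252229723822 [ 0.5353 -0.0083  0.016 ]
held top [0.4912 0.107  0.28  ] [0.57   0.0964 0.28  ] [0.5399 0.1007 0.2497]
```

```bash
python3 -c "
from h import *
go(.528,-.0714,.185,81.95)
"
```

```text
t 4.25 tcp [0.5399 0.1007 0.2497] motion [-0.057 -0.861  0.323] [ 0.    -0.001  0.003] F [ 0.022  -0.1976 -0.4715] gap 0.0075807877184621165 30.060219168663025
```

Call:
jog_arm(motion=[-0.057, -0.3, 0, 0, 0, 0.003, 0, -0.057, -0.6, 0, 0, 0, 0.003, 0, -0.057, -0.861, 0.05, 0, 0, 0.003, 0, -0.057, -0.861, 0.323, 0, 0, 0.003, 0, -0.057, -0.861, 0.323, 0, 0, 0.003, 0, -0.057, -0.861, 0.323, 0, 0, 0.003, 0, -0.057, -0.861, 0.323, 0, 0, 0.003, 0])

```text
clock: 5.12
tcp_pos: [0.5304, -0.0713, 0.1885]
orientation: [0.002, 0.069, 0.998, -0.0]
wrist_force: [0.0, 0.3, -1.6]
finger_gap: 0.0075
grip_force: 30.1
```

```bash
python3 -c "
from h import *
go(.528,-.0714,.14,81.95)
a,c=snap('scene','s2');b,c=snap('side','d2');w,c=snap('wrist','w3')
z=lambda i,x,y:cv2.resize(i[y:y+130,x:x+110],(330,390),interpolation=cv2.INTER_CUBIC)
cv2.imwrite('pics/c3.png',np.hstack([z(a,240,140),cv2.resize(w[60:320,150:370],(330,390))])[:,:,::-1])
"
```

```text
t 5.125 tcp [ 0.5304 -0.0713  0.1885] motion [ 0.013 -0.002  0.242] [-0.     0.003  0.001] F [ 0.0004  0.2606 -1.5748] gap 0.007517460872358232 30.147061944007874
```

View pics/c3.png

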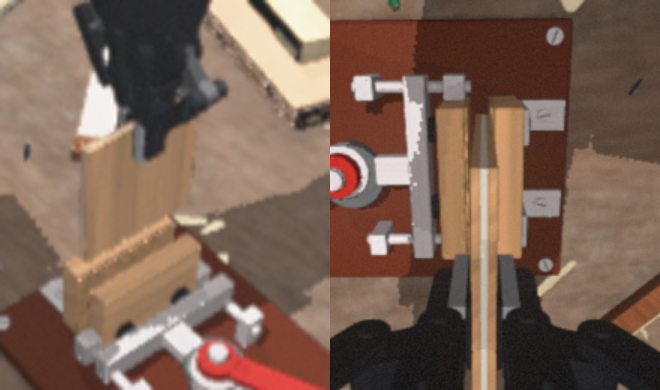

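```bash
python3 -c "
from h import *
im=cv2.imread('pics/w3.png')[:,:,::-1]
for r in (128,132,136,140,150,160,180,200,220): print(r,' '.join(map(str,im[r,220:285].sum(1)//3)))
"
```

```text
128 47 46 49 49 61 78 75 81 78 77 82 83 79 77 78 82 79 79 77 75 72 69 65 54 46 50 44 49 45 43 48 41 46 43 48 53 62 65 70 73 76 76 78 75 79 78 83 81 82 80 80 79 81 78 81 80 81 82 109 148 154 159 156 155 155
132 66 85 95 104 101 103 101 102 102 102 105 100 105 107 113 111 110 109 94 103 110 87 65 57 47 44 44 46 44 49 49 49 42 45 46 55 85 119 113 90 114 127 136 137 138 133 135 134 131 131 124 125 123 117 120 121 121 119 109 89 84 105 136 152 150
136 78 118 123 125 126 126 125 127 126 123 129 132 132 132 136 135 136 126 117 102 122 94 68 57 54 45 49 57 73 74 76 84 84 84 66 69 81 109 118 115 136 156 162 155 158 159 156 157 153 146 144 135 134 135 138 136 142 139 128 131 151 145 140 136 153
140 74 116 124 121 124 125 123 121 123 124 127 132 132 138 135 134 132 128 112 98 112 85 66 59 51 52 60 69 77 76 84 104 109 104 82 78 74 85 101 108 136 159 158 159 160 158 157 157 152 147 142 139 132 133 136 140 139 140 128 125 145 149 123 93 135
150 47 84 121 126 124 124 126 124 130 131 135 133 130 134 133 135 136 138 117 97 133 124 73 57 54 62 78 78 81 77 93 107 109 104 93 78 80 80 84 105 140 156 156 
[... 397 characters left out ...]
130 124 116 99 111 89 109 150 156 158 156 157 161 189 202 206 204 191 151 144 152 158 161 157 143 135 155 157 154 157 156 151 143 142 136 140 136 138 140 143 132 111 52 46 47 50 51 53
200 36 38 40 83 120 125 130 133 132 131 135 134 132 129 135 126 128 129 116 113 118 138 118 97 142 155 150 151 147 141 171 205 204 205 191 156 147 151 153 154 145 133 142 153 156 158 155 153 150 148 144 139 142 138 139 143 140 124 95 94 127 152 152 148 152
220 135 152 152 137 114 118 124 130 127 128 131 134 133 129 133 127 126 128 125 121 111 101 114 104 136 149 149 149 144 144 161 183 185 184 173 146 137 142 148 142 137 126 142 155 158 154 155 151 152 147 143 147 142 141 136 141 137 136 138 152 131 61 46 51 50
```

Call:
jog_arm(motion=[0.013, -0.014, 0, 0, 0, 0, 0, 0.013, -0.014, 0.06, 0, 0, 0, 0, 0.013, -0.014, 0.12, 0, 0, 0, 0, 0.013, -0.014, 0.18, 0, 0, 0, 0, 0.013, -0.014, 0.24, 0, 0, 0, 0, 0.013, -0.014, 0.24, 0, 0, 0, 0])

```text
clock: 6.02
tcp_pos: [0.5247, -0.0741, 0.1366]
orientation: [-0.001, 0.07, 0.998, 0.0]
wrist_force: [0.5, -0.3, -0.9]
finger_gap: 0.0075
grip_force: 30.2
```

```bash
python3 -c "
from h import *
go(.528,-.074,.0965,81.95)
im,c=snap('wrist','w4')
for r in (128,132,136,140,150,160): print(r,' '.join(map(str,im[r,215:285].astype(int).sum(1)//3)))
"
```

```text
t 6.025 tcp [ 0.5247 -0.0741  0.1366] motion [-0.017  0.003  0.2  ] [ 0.    -0.002  0.   ] F [ 0.4501 -0.2688 -0.8865] gap 0.007494251209845946 30.180020928382874
128 141 145 142 143 142 143 144 140 141 144 150 148 147 149 149 150 150 148 148 150 149 150 157 152 144 120 127 142 144 138 118 58 40 46 46 45 47 45 48 48 51 46 47 47 40 48 46 51 53 54 53 49 50 48 53 53 57 48 48 52 57 52 46 46 51 49 51 50 52 51
132 132 129 133 130 128 130 130 131 135 146 153 151 147 149 148 148 152 155 154 152 149 149 148 148 142 121 101 122 123 122 100 55 50 47 51 46 45 47 45 44 40 51 49 44 48 46 46 50 43 45 48 46 45 46 47 48 41 45 49 52 49 53 50 48 53 50 55 56 52 46
136 50 50 47 46 46 48 51 45 74 125 152 156 154 154 151 147 150 150 147 146 144 145 147 151 148 122 73 62 63 61 53 55 62 75 71 78 85 93 84 71 71 72 65 52 52 75 73 60 75 77 81 83 78 83 81 80 84 82 82 82 82 83 85 83 82 76 63 51 50 53
140 51 48 51 53 47 51 49 45 59 79 93 94 90 88 87 85 83 84 81 83 83 87 87 87 85 84 75 74 70 68 60 58 76 83 80 90 109 114 107 87 85 81 73 57 59 70 73 75 81 82 82 81 80 82 84 80 78 79 81 81 84 81 79 85 77 78 81 84 84 88
150 40 52 84 120 124 127 119 122 125 123 123 123 124 118 125 125 130 132 130 131 133 131 131 120 100 91 125 115 75 66 74 83 85 86 82 94 117 117 113 99 85 80 84 81 71 75 87 111 123 115 107 131 148 157 160 162 161 158 157 160 160 156 154 149 146 144 141 138 137 142
160 38 43 85 125 129 131 133 133 132 135 134 134 131 132 135 142 141 143 143 147 143 143 140 133 108 95 110 99 77 73 86 83 88 85 89 101 118 115 118 109 86 84 83 84 86 83 83 108 111 105 112 139 159 172 170 169 172 170 170 168 168 165 159 157 156 147 147 142 147 149
```

Call:
jog_arm(motion=[-0.005, 0, 0.06, 0, 0, 0, 0, -0.005, 0, 0.12, 0, 0, 0, 0, -0.005, 0, 0.17, 0, 0, 0, 0, -0.005, 0, 0.195, 0, 0, 0, 0, -0.005, 0, 0.2, 0, 0, 0, 0, -0.005, 0, 0.2, 0, 0, 0, 0])

```text
clock: 6.82
tcp_pos: [0.5268, -0.0746, 0.0983]
orientation: [0.0, 0.07, 0.998, -0.0]
wrist_force: [0.4, -0.1, -0.7]
finger_gap: 0.0075
grip_force: 30.2
```

Call:
jog_arm(motion=[0, 0, 0.008, 0, 0, 0, 0, 0, 0, 0.012, 0, 0, 0, 0, 0, 0, 0.012, 0, 0, 0, 0, 0, 0, 0.012, 0, 0, 0, 0])

```text
clock: 7.32
tcp_pos: [0.5269, -0.0746, 0.0964]
orientation: [0.0, 0.07, 0.998, -0.0]
wrist_force: [-1.6, 0.3, 5.9]
finger_gap: 0.0079
grip_force: 31.1
```

Call:
jog_arm(motion=[0, 0, 0, 0, 0, 0, 0.3, 0, 0, 0, 0, 0, 0, 0.35, 0, 0, 0, 0, 0, 0, 0.35, 0, 0, 0, 0, 0, 0, 0.35, 0, 0, -0.15, 0, 0, 0, 0.35, 0, 0, -0.35, 0, 0, 0, 0.35, 0, 0, -0.6, 0, 0, 0, 0.35, 0, 0, -0.6, 0, 0, 0, 0.35, 0, 0, -0.6, 0, 0, 0, 0.35])

```text
clock: 8.45
tcp_pos: [0.5265, -0.0745, 0.2154]
orientation: [0.0, 0.07, 0.998, 0.0]
wrist_force: [0.4, 0.5, -0.6]
finger_gap: 0.03
grip_force: 0.0
```

```bash
python3 -c "
from h import *
from scipy import ndimage
c=get_calibration('scene');d=get_calibration('side')
a=read_camera('scene');b=read_camera('side');cv2.imwrite('pics/s3.png',a[:,:,::-1]);cv2.imwrite('pics/d3.png',b[:,:,::-1])
z=lambda i,x,y:cv2.resize(i[y:y+130,x:x+130],(390,390),interpolation=cv2.INTER_CUBIC)
def knob(im,x0,x1,y0,y1):
    m=(im[y0:y1,x0:x1].max(2)<60).astype(np.uint8);n,l,st,ce=cv2.connectedComponentsWithStats(m);k=1+st[1:,4].argmax();return st[k]+np.array([x0,y0,0,0,0]),ce[k]+[x0,y0]
ks,kd=knob(a,370,405,255,300),knob(b,340,370,245,290);print(ks,kd)
o1,d1=ray(c,ks[1]);o2,d2=ray(d,kd[1]);
t=np.linalg.lstsq(np.c_[d1,-d2],o2-o1,rcond=None)[0];print('knob',o1+d1*t[0],o2+d2*t[1])
cv2.imwrite('pics/c4.png',np.hstack([z(a,240,180),z(b,215,180)])[:,:,::-1])
# press frame: bed at (.527,-.0740)
"
```

```text
(array([378, 268,  15,  21, 224]), array([384.9821, 277.8973])) (array([348, 255,  14,  25, 270]), array([354.463 , 267.0185]))
knob [ 0.5616 -0.311   0.0929] [ 0.5606 -0.3106  0.0922]
```

View pics/c4.png

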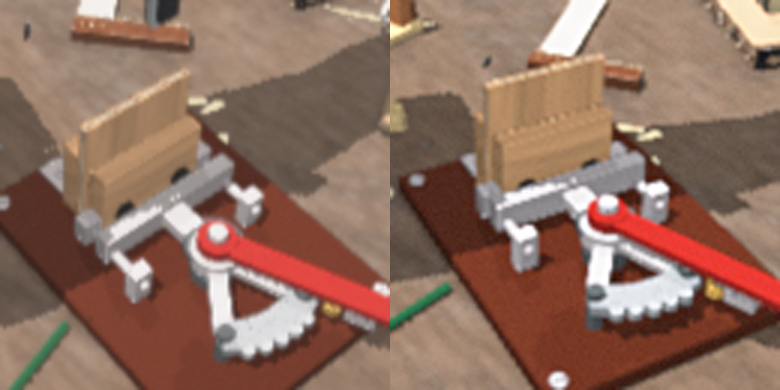

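```bash
python3 -c "
from h import *
go(.545,-.2,.21,49.5);print(env.get_state()['joint_pos'])
c=get_calibration('scene');p=np.array([.5165,-.168])
T=[(370,390),(397,382),(420,370),(440,352),(458,330)]
U=[(240,350),(258,345),(275,338),(290,325),(303,310)]
for z in (.03,.036,.042):
  for n,L in (('a',[(230+x/4,200+y/4) for x,y in T]),('b',[(240+x/3,180+y/3) for x,y in U])):
    q=np.array([onz(c,u,z)[:2]-p for u in L]);th=np.arctan2(q[:,1],q[:,0])
    print(z,n,'r',np.hypot(*q.T),'lever angle',np.radians(-73)-th)
"
```

```text
t 8.55 tcp [ 0.5258 -0.0743  0.2142] motion [-0.183 -0.609  0.02 ] [-0.    -0.002  0.361] F [ 0.318   0.3149 -0.7876] gap 0.02980122704481815 0.0
[-0.2916  0.2357 -0.1     1.2376  0.0001 -0.1513]
0.03 a r [0.0779 0.078  0.0781 0.0779 0.0792] lever angle [0.8631 0.6657 0.4756 0.2669 0.0394]
0.03 b r [0.0751 0.0745 0.0747 0.0734 0.0737] lever angle [0.9222 0.741  0.5566 0.3424 0.1177]
0.036 a r [0.0811 0.0808 0.0804 0.0794 0.0799] lever angle [0.8861 0.6979 0.5155 0.3139 0.091 ]
0.036 b r [0.0785 0.0775 0.0773 0.0753 0.0748] lever angle [0.943  0.7711 0.5948 0.3897 0.1714]
0.042 a r [0.0844 0.0836 0.0828 0.0812 0.0808] lever angle [0.9074 0.7278 0.553  0.3589 0.1417]
0.042 b r [0.0818 0.0806 0.0799 0.0773 0.076 ] lever angle [0.9621 0.7988 0.6306 0.4345 0.2234]
```

Call:
jog_arm(motion=[-0.1, -0.3, 0, 0, 0, 0.12, 0.7, -0.183, -0.6, 0.02, 0, 0, 0.24, 0.7, -0.183, -0.609, 0.02, 0, 0, 0.361, 0.7, -0.183, -0.609, 0.02, 0, 0, 0.361, 0.7, -0.183, -0.609, 0.02, 0, 0, 0.361, 0.7], newtons=40)

```text
clock: 9.18
tcp_pos: [0.5454, -0.1994, 0.2109]
orientation: [-0.001, 0.345, 0.939, 0.0]
wrist_force: [0.9, 0.6, -0.1]
finger_gap: 0.0597
grip_force: 0.0
```

```bash
python3 -c "
from h import *
go(.561,-.311,.19,17)"
```

```text
t 9.175 tcp [ 0.5454 -0.1994  0.2109] motion [-0.421 -0.375  0.104] [-0.    -0.001  0.363] F [ 0.8666  0.568  -0.0775] gap 0.05965194355843288 0.0
```

Call:
jog_arm(motion=[-0.2, -0.19, 0.05, 0, 0, 0.12, 0.7, -0.421, -0.375, 0.1, 0, 0, 0.24, 0.7, -0.421, -0.375, 0.1, 0, 0, 0.363, 0.7, -0.421, -0.375, 0.1, 0, 0, 0.363, 0.7, -0.421, -0.375, 0.1, 0, 0, 0.363, 0.7])

```text
clock: 9.8
tcp_pos: [0.5613, -0.3107, 0.192]
orientation: [0.0, 0.594, 0.804, 0.0]
wrist_force: [0.3, -0.9, 0.5]
finger_gap: 0.0598
grip_force: 0.0
```

```bash
python3 -c "
from h import *
go(.561,-.311,.08,17)
im,c=snap('wrist','w5')
m=(im.max(2)<55).astype(np.uint8);n,l,st,ce=cv2.connectedComponentsWithStats(m)
T=np.linalg.inv(c['world_from_camera'])
for z in (.069,.119):
  q=T@[.561,-.311,z,1];u=np.array([c['cx']+c['fx']*q[0]/q[2],c['cy']+c['fy']*q[1]/q[2]]);print('pred',z,u,12/1000*c['fx']/q[2])
for k in range(1,n):
  if st[k,4]>150: print(st[k],ce[k])
u=u.astype(int)
for r in range(u[1]-45,u[1]+60,10): print(r,' '.join(map(str,im[r,u[0]-40:u[0]+42:2].max(1))))
"
```

```text
t 9.8 tcp [ 0.5613 -0.3107  0.192 ] motion [-0.001 -0.002  0.56 ] [ 0.    -0.     0.001] F [ 0.3332 -0.8553  0.4867] gap 0.05975066856102109 0.0
pred 0.069 [252.564  181.5405] 12.298775138330036
pred 0.119 [252.6645 199.2284] 14.850418527126148
[ 359  146  119  108 2105] [416.8071 201.5729]
[238 172  27  38 754] [251.1751 190.9244]
[    0   235   512   149 35293] [253.1848 335.5575]
154 138 142 140 139 136 135 134 138 134 130 130 126 129 135 134 203 221 219 219 220 219 218 220 222 169 93 94 92 90 86 82 81 80 122 127 124 122 133 141 142 140
164 142 148 146 132 129 127 134 139 135 133 135 137 143 141 131 203 216 221 220 219 219 214 219 220 171 96 94 87 86 87 88 90 96 138 138 137 142 145 143 146 145
174 138 140 130 132 138 138 137 134 138 254 252 241 128 137 133 189 106 23 35 35 33 31 34 90 119 97 89 95 92 91 97 97 100 91 89 89 132 149 146 139 132
184 147 143 142 140 140 138 137 136 130 128 127 136 252 236 35 37 34 39 33 42 32 32 33 35 34 41 139 126 92 94 94 98 94 89 91 93 93 88 87 89 85
194 139 137 138 132 130 124 122 130 127 133 138 144 136 41 42 48 58 57 57 53 50 48 48 50 40 28 50 12
[... 333 characters left out ...]
 135 87 94 95 97 95 91 100 188
224 139 136 136 136 135 136 138 148 150 146 141 133 130 138 137 137 132 139 145 150 144 145 145 144 136 135 140 145 136 132 137 131 135 145 147 145 107 105 97 97 101
234 138 137 130 133 136 140 136 136 135 134 136 139 145 143 140 134 146 152 155 148 147 143 135 134 141 150 149 144 146 138 135 136 146 147 142 139 135 138 141 146 142
244 141 144 142 143 141 133 133 134 130 132 137 147 146 143 138 143 149 145 141 141 141 143 141 136 144 147 144 144 137 140 150 147 140 132 132 134 134 144 147 144 147
254 139 135 139 137 140 139 134 129 135 143 143 141 148 147 145 138 137 135 129 135 142 136 134 143 144 149 145 147 150 150 145 135 134 137 139 145 143 138 145 140 135
```

Call:
jog_arm(motion=[-0.001, -0.006, 0.2, 0, 0, 0, 0.7, -0.001, -0.006, 0.4, 0, 0, 0, 0.7, -0.001, -0.006, 0.56, 0, 0, 0, 0.7, -0.001, -0.006, 0.56, 0, 0, 0, 0.7, -0.001, -0.006, 0.56, 0, 0, 0, 0.7])

```text
clock: 10.48
tcp_pos: [0.5609, -0.3125, 0.0813]
orientation: [0.001, 0.596, 0.803, 0.0]
wrist_force: [0.8, -1.1, 1.5]
finger_gap: 0.0597
grip_force: 0.0
```

Call:
jog_arm(motion=[0, 0, 0, 0, 0, 0, 0.2, 0, 0, 0, 0, 0, 0, 0.2, 0, 0, 0, 0, 0, 0, 0.2, 0, 0, 0, 0, 0, 0, 0.2, 0, 0, 0, 0, 0, 0, 0.2, 0, 0, 0, 0, 0, 0, 0.2], newtons=30)

```text
clock: 11.22
tcp_pos: [0.5608, -0.3131, 0.0813]
orientation: [0.001, 0.596, 0.803, 0.0]
wrist_force: [-0.0, 0.6, 6.8]
finger_gap: 0.0229
grip_force: 29.4
```

Call:
jog_arm(motion=[0, -0.015, 0, 0, 0, 0.0127, 0.2, 0, -0.015, 0, 0, 0, 0.0127, 0.2, 0, -0.015, 0, 0, 0, 0.0127, 0.2])

```text
clock: 11.6
tcp_pos: [0.559, -0.3136, 0.0813]
orientation: [0.002, 0.604, 0.797, 0.001]
wrist_force: [3.6, 2.3, 6.0]
finger_gap: 0.0228
grip_force: 29.4
```

Call:
jog_arm(motion=[0, -0.015, 0, 0, 0, 0.0127, 0.2, 0, -0.015, 0, 0, 0, 0.0127, 0.2, 0, -0.015, 0, 0, 0, 0.0127, 0.2])

```text
clock: 11.98
tcp_pos: [0.5561, -0.3145, 0.0813]
orientation: [0.002, 0.612, 0.791, 0.001]
wrist_force: [3.8, 2.5, 6.4]
finger_gap: 0.0229
grip_force: 29.4
```

Call:
jog_arm(motion=[0.0004, -0.015, 0, 0, 0, 0.0127, 0.2, 0.0004, -0.015, 0, 0, 0, 0.0127, 0.2, 0.0004, -0.015, 0, 0, 0, 0.0127, 0.2])

```text
clock: 12.35
tcp_pos: [0.5532, -0.3152, 0.0813]
orientation: [0.002, 0.62, 0.785, 0.001]
wrist_force: [3.2, 1.3, 5.4]
finger_gap: 0.0229
grip_force: 29.4
```

Call:
jog_arm(motion=[0.0002, -0.015, 0, 0, 0, 0.0127, 0.2, 0.0002, -0.015, 0, 0, 0, 0.0127, 0.2, 0.0002, -0.015, 0, 0, 0, 0.0127, 0.2])

```text
clock: 12.72
tcp_pos: [0.5503, -0.316, 0.0813]
orientation: [0.002, 0.627, 0.779, 0.001]
wrist_force: [3.6, 1.7, 5.2]
finger_gap: 0.0229
grip_force: 29.4
```

Call:
jog_arm(motion=[0.0002, -0.015, 0, 0, 0, 0.0127, 0.2, 0.0002, -0.015, 0, 0, 0, 0.0127, 0.2, 0.0002, -0.015, 0, 0, 0, 0.0127, 0.2])

```text
clock: 13.1
tcp_pos: [0.5474, -0.3166, 0.0813]
orientation: [0.002, 0.635, 0.772, 0.001]
wrist_force: [4.6, 0.8, 5.8]
finger_gap: 0.0228
grip_force: 29.4
```

Call:
jog_arm(motion=[0.0002, -0.015, 0, 0, 0, 0.0127, 0.2, 0.0002, -0.015, 0, 0, 0, 0.0127, 0.2, 0.0002, -0.015, 0, 0, 0, 0.0127, 0.2])

```text
clock: 13.48
tcp_pos: [0.5445, -0.3173, 0.0813]
orientation: [0.002, 0.643, 0.766, 0.001]
wrist_force: [3.3, 1.1, 4.8]
finger_gap: 0.0228
grip_force: 29.4
```

Call:
jog_arm(motion=[0.0002, -0.015, 0, 0, 0, 0.0127, 0.2, 0.0002, -0.015, 0, 0, 0, 0.0127, 0.2, 0.0002, -0.015, 0, 0, 0, 0.0127, 0.2])

```text
clock: 13.85
tcp_pos: [0.5415, -0.3178, 0.0813]
orientation: [0.002, 0.651, 0.759, 0.001]
wrist_force: [3.7, 1.2, 5.3]
finger_gap: 0.023
grip_force: 29.4
```

Call:
jog_arm(motion=[0.0002, -0.015, 0, 0, 0, 0.0127, 0.2, 0.0002, -0.015, 0, 0, 0, 0.0127, 0.2, 0.0002, -0.015, 0, 0, 0, 0.0127, 0.2])

```text
clock: 14.22
tcp_pos: [0.5386, -0.3183, 0.0813]
orientation: [0.002, 0.658, 0.753, 0.001]
wrist_force: [4.0, 1.3, 5.2]
finger_gap: 0.023
grip_force: 29.4
```

Call:
jog_arm(motion=[0.0002, -0.015, 0, 0, 0, 0.0127, 0.2, 0.0002, -0.015, 0, 0, 0, 0.0127, 0.2, 0.0002, -0.015, 0, 0, 0, 0.0127, 0.2])

```text
clock: 14.6
tcp_pos: [0.5356, -0.3187, 0.0813]
orientation: [0.002, 0.666, 0.746, 0.001]
wrist_force: [4.4, 1.0, 6.2]
finger_gap: 0.0226
grip_force: 29.4
```

Call:
jog_arm(motion=[0.0002, -0.015, 0, 0, 0, 0.0127, 0.2, 0.0002, -0.015, 0, 0, 0, 0.0127, 0.2, 0.0002, -0.015, 0, 0, 0, 0.0127, 0.2])

```text
clock: 14.98
tcp_pos: [0.5331, -0.319, 0.0813]
orientation: [0.003, 0.673, 0.74, 0.001]
wrist_force: [5.5, 0.2, 4.6]
finger_gap: 0.0228
grip_force: 29.4
```

Call:
jog_arm(motion=[0.0002, -0.015, 0, 0, 0, 0.0127, 0.2, 0.0002, -0.015, 0, 0, 0, 0.0127, 0.2, 0.0002, -0.015, 0, 0, 0, 0.0127, 0.2])

```text
clock: 15.35
tcp_pos: [0.5301, -0.3194, 0.0813]
orientation: [0.003, 0.68, 0.733, 0.001]
wrist_force: [6.9, 0.4, 4.0]
finger_gap: 0.0227
grip_force: 29.4
```

Call:
jog_arm(motion=[0.0002, -0.015, 0, 0, 0, 0.0127, 0.2, 0.0002, -0.015, 0, 0, 0, 0.0127, 0.2, 0.0002, -0.015, 0, 0, 0, 0.0127, 0.2])

```text
clock: 15.72
tcp_pos: [0.527, -0.3197, 0.0813]
orientation: [0.003, 0.688, 0.726, 0.001]
wrist_force: [4.9, 0.5, 3.7]
finger_gap: 0.0225
grip_force: 29.4
```

Call:
jog_arm(motion=[0.0002, -0.015, 0, 0, 0, 0.0127, 0.2, 0.0002, -0.015, 0, 0, 0, 0.0127, 0.2, 0.0002, -0.015, 0, 0, 0, 0.0127, 0.2])

```text
clock: 16.1
tcp_pos: [0.5237, -0.3199, 0.0813]
orientation: [0.003, 0.695, 0.719, 0.001]
wrist_force: [5.9, 0.1, 5.3]
finger_gap: 0.0227
grip_force: 29.5
```

Call:
jog_arm(motion=[0.0002, -0.015, 0, 0, 0, 0.0127, 0.2, 0.0002, -0.015, 0, 0, 0, 0.0127, 0.2, 0.0002, -0.015, 0, 0, 0, 0.0127, 0.2])

```text
clock: 16.48
tcp_pos: [0.5205, -0.3201, 0.0813]
orientation: [0.002, 0.702, 0.712, 0.0]
wrist_force: [3.6, -0.7, 5.4]
finger_gap: 0.0229
grip_force: 29.5
```

Call:
jog_arm(motion=[0.0002, -0.015, 0, 0, 0, 0.0127, 0.2, 0.0002, -0.015, 0, 0, 0, 0.0127, 0.2, 0.0002, -0.015, 0, 0, 0, 0.0127, 0.2])

```text
clock: 16.85
tcp_pos: [0.5173, -0.3202, 0.0813]
orientation: [0.002, 0.709, 0.705, 0.0]
wrist_force: [3.7, -0.4, 5.8]
finger_gap: 0.0231
grip_force: 29.5
```

Call:
jog_arm(motion=[0.0002, -0.015, 0, 0, 0, 0.0127, 0.2, 0.0002, -0.015, 0, 0, 0, 0.0127, 0.2, 0.0002, -0.015, 0, 0, 0, 0.0127, 0.2])

```text
clock: 17.23
tcp_pos: [0.5141, -0.3202, 0.0813]
orientation: [0.002, 0.716, 0.698, 0.0]
wrist_force: [3.1, -2.1, 7.4]
finger_gap: 0.0229
grip_force: 29.5
```

Call:
jog_arm(motion=[0.0002, -0.015, 0, 0, 0, 0.0127, 0.2, 0.0002, -0.015, 0, 0, 0, 0.0127, 0.2, 0.0002, -0.015, 0, 0, 0, 0.0127, 0.2])

```text
clock: 17.6
tcp_pos: [0.5111, -0.3201, 0.0813]
orientation: [0.002, 0.723, 0.691, 0.0]
wrist_force: [2.7, -1.9, 6.3]
finger_gap: 0.023
grip_force: 29.5
```

Call:
jog_arm(motion=[0.0002, -0.015, 0, 0, 0, 0.0127, 0.2, 0.0002, -0.015, 0, 0, 0, 0.0127, 0.2, 0.0002, -0.015, 0, 0, 0, 0.0127, 0.2])

```text
clock: 17.98
tcp_pos: [0.509, -0.3201, 0.0813]
orientation: [0.003, 0.73, 0.684, 0.001]
wrist_force: [4.9, -1.6, 4.6]
finger_gap: 0.0228
grip_force: 29.5
```

Call:
jog_arm(motion=[0.0002, -0.015, 0, 0, 0, 0.0127, 0.2, 0.0002, -0.015, 0, 0, 0, 0.0127, 0.2, 0.0002, -0.015, 0, 0, 0, 0.0127, 0.2])

```text
clock: 18.35
tcp_pos: [0.5062, -0.3199, 0.0813]
orientation: [0.003, 0.737, 0.676, 0.001]
wrist_force: [7.0, -1.9, 3.9]
finger_gap: 0.023
grip_force: 29.5
```

```bash
python3 -c "
from h import *
p=np.array([.5168,-.168]);ph=np.arange(-.05,1.15,.02)
for n,f in (('scene','s3'),('side','d3'),('scene','s0'),('side','d0')):
  c=get_calibration(n);im=cv2.imread(f'pics/{f}.png')[:,:,::-1].astype(np.float32);T=np.linalg.inv(c['world_from_camera'])
  for z in (.03,.038,.046):
   best=[]
   for r in (.078,.081,.084,.087):
    th=np.radians(-73)-ph;X=np.c_[p[0]+r*np.cos(th),p[1]+r*np.sin(th),np.full(len(ph),z),np.ones(len(ph))]@T.T
    u=(c['cx']+c['fx']*X[:,0]/X[:,2]).astype(np.float32);v=(c['cy']+c['fy']*X[:,1]/X[:,2]).astype(np.float32)
    s=cv2.remap(im,u[None],v[None],cv2.INTER_LINEAR)[0];b=s[:,2]  # blue: grey bright, brown low
    e=np.exp(-2j*np.pi*ph/.16);k=(ph>.3)&(ph<.95);w=(b-b[k].mean())[k];F=(w*e[k]).sum();
    print(n,f,z,r,'amp',abs(F).round(),'peak phase',((-np.angle(F))/(2*np.pi)*.16%.16).round(3),' '.join(f'{int(x)}' for x in b[2::2]))
" | awk '{if($6>250)print}'
```

```text
scene s3 0.03 0.078 amp 634.0 peak phase 0.04 167 171 168 212 228 229 197 202 231 227 194 161 206 227 193 131 163 218 219 150 115 198 203 158 91 71 86 92 87
scene s3 0.03 0.081 amp 472.0 peak phase 0.054 59 60 59 118 189 215 144 103 168 164 141 95 91 155 136 90 63 119 126 95 46 84 129 109 53 38 46 65 74
scene s3 0.038 0.081 amp 632.0 peak phase 0.081 53 67 84 80 110 186 229 219 160 218 229 206 168 182 225 208 145 172 229 220 157 154 224 221 150 105 106 112 103
scene s3 0.038 0.084 amp 665.0 peak phase 0.098 55 67 56 40 46 92 147 148 95 90 148 146 107 81 145 153 105 73 146 150 109 70 134 163 109 53 53 71 80
scene s3 0.046 0.084 amp 602.0 peak phase 0.124 61 49 53 56 43 49 97 186 221 172 159 224 215 181 169 225 221 163 191 233 224 167 209 232 217 152 136 139 133
scene s3 0.046 0.087 amp 643.0 peak phase 0.133 60 51 80 94 61 40 46 76 107 95 71 114 136 117 78 144 170 120 86 186 182 114 121 197 176 100 75 91 96
side d3 0.03 0.078 amp 477.0 peak phase 0.091 51 50 46 76 153 154 148 119 89 138 143 135 76 100 138 135 71 72 124 139 108 63 119 142 106 57 75 85 93
side d3 0.03 0.081 amp 376.0 pe
[... 2298 characters left out ...]
8 219 204 155 135 210 222 176 143 206 211 164 135 199 226 187 120 204 233 195 130 128 127 123
side d0 0.038 0.084 amp 548.0 peak phase 0.124 60 63 47 29 24 39 92 133 137 108 106 150 143 105 101 155 144 85 112 161 161 101 124 168 143 98 100 102 103
side d0 0.038 0.087 amp 523.0 peak phase 0.134 69 86 82 56 26 17 23 64 95 72 37 77 88 57 39 95 111 55 50 103 115 59 78 114 94 40 59 72 84
side d0 0.046 0.084 amp 264.0 peak phase 0.135 34 34 33 43 103 118 127 212 247 232 192 230 234 222 207 236 243 211 215 240 235 205 229 230 229 208 210 195 176
side d0 0.046 0.087 amp 638.0 peak phase 0.138 34 33 55 51 41 51 62 119 216 199 148 185 237 206 150 221 239 184 174 240 240 159 207 239 228 147 149 148 136
```

Call:
jog_arm(motion=[0.0002, -0.015, 0, 0, 0, 0.0127, 0.2, 0.0002, -0.015, 0, 0, 0, 0.0127, 0.2, 0.0002, -0.015, 0, 0, 0, 0.0127, 0.2])

```text
clock: 18.73
tcp_pos: [0.5031, -0.3197, 0.0813]
orientation: [0.003, 0.743, 0.669, 0.001]
wrist_force: [5.5, -1.5, 3.6]
finger_gap: 0.0226
grip_force: 29.5
```

Call:
jog_arm(motion=[0.0002, -0.015, 0, 0, 0, 0.0127, 0.2, 0.0002, -0.015, 0, 0, 0, 0.0127, 0.2, 0.0002, -0.015, 0, 0, 0, 0.0127, 0.2])

```text
clock: 19.1
tcp_pos: [0.4999, -0.3194, 0.0813]
orientation: [0.003, 0.75, 0.661, 0.001]
wrist_force: [5.6, -2.4, 6.0]
finger_gap: 0.023
grip_force: 29.5
```

Call:
jog_arm(motion=[0.0002, -0.015, 0, 0, 0, 0.0127, 0.2, 0.0002, -0.015, 0, 0, 0, 0.0127, 0.2, 0.0002, -0.015, 0, 0, 0, 0.0127, 0.2])

```text
clock: 19.48
tcp_pos: [0.4968, -0.3191, 0.0813]
orientation: [0.003, 0.757, 0.654, 0.0]
wrist_force: [4.1, -3.2, 5.3]
finger_gap: 0.0229
grip_force: 29.5
```

Call:
jog_arm(motion=[0.0002, -0.015, 0, 0, 0, 0.0127, 0.2, 0.0002, -0.015, 0, 0, 0, 0.0127, 0.2, 0.0002, -0.015, 0, 0, 0, 0.0127, 0.2])

```text
clock: 19.85
tcp_pos: [0.4936, -0.3187, 0.0813]
orientation: [0.003, 0.763, 0.646, 0.0]
wrist_force: [4.2, -2.4, 4.8]
finger_gap: 0.0229
grip_force: 29.5
```

Call:
jog_arm(motion=[0.0002, -0.015, 0, 0, 0, 0.0127, 0.2, 0.0002, -0.015, 0, 0, 0, 0.0127, 0.2, 0.0002, -0.015, 0, 0, 0, 0.0127, 0.2])

```text
clock: 20.23
tcp_pos: [0.4905, -0.3182, 0.0813]
orientation: [0.003, 0.77, 0.639, 0.0]
wrist_force: [4.3, -2.8, 6.0]
finger_gap: 0.023
grip_force: 29.5
```

Call:
jog_arm(motion=[0.0002, -0.015, 0, 0, 0, 0.0127, 0.2, 0.0002, -0.015, 0, 0, 0, 0.0127, 0.2, 0.0002, -0.015, 0, 0, 0, 0.0127, 0.2])

```text
clock: 20.6
tcp_pos: [0.4873, -0.3176, 0.0813]
orientation: [0.003, 0.776, 0.631, -0.0]
wrist_force: [3.3, -2.8, 5.8]
finger_gap: 0.0233
grip_force: 29.5
```

Call:
jog_arm(motion=[0.0002, -0.015, 0, 0, 0, 0.0127, 0.2, 0.0002, -0.015, 0, 0, 0, 0.0127, 0.2, 0.0002, -0.015, 0, 0, 0, 0.0127, 0.2])

```text
clock: 20.98
tcp_pos: [0.4853, -0.3173, 0.0813]
orientation: [0.003, 0.782, 0.623, 0.001]
wrist_force: [5.7, -3.2, 3.9]
finger_gap: 0.0231
grip_force: 29.4
```

Call:
jog_arm(motion=[0.0002, -0.015, 0, 0, 0, 0.0127, 0.2, 0.0002, -0.015, 0, 0, 0, 0.0127, 0.2, 0.0002, -0.015, 0, 0, 0, 0.0127, 0.2])

```text
clock: 21.35
tcp_pos: [0.4827, -0.3167, 0.0813]
orientation: [0.004, 0.788, 0.615, 0.001]
wrist_force: [6.1, -3.9, 2.8]
finger_gap: 0.0227
grip_force: 29.4
```

Call:
jog_arm(motion=[0.0002, -0.015, 0, 0, 0, 0.0127, 0.2, 0.0002, -0.015, 0, 0, 0, 0.0127, 0.2, 0.0002, -0.015, 0, 0, 0, 0.0127, 0.2])

```text
clock: 21.72
tcp_pos: [0.4796, -0.316, 0.0813]
orientation: [0.004, 0.794, 0.608, 0.001]
wrist_force: [5.9, -4.5, 5.0]
finger_gap: 0.0227
grip_force: 29.4
```

Call:
jog_arm(motion=[0.0002, -0.015, 0, 0, 0, 0.0127, 0.2, 0.0002, -0.015, 0, 0, 0, 0.0127, 0.2, 0.0002, -0.015, 0, 0, 0, 0.0127, 0.2])

```text
clock: 22.1
tcp_pos: [0.4766, -0.3152, 0.0813]
orientation: [0.003, 0.8, 0.599, 0.0]
wrist_force: [4.3, -5.3, 3.6]
finger_gap: 0.0228
grip_force: 29.4
```

Call:
jog_arm(motion=[0.0002, -0.015, 0, 0, 0, 0.0127, 0.2, 0.0002, -0.015, 0, 0, 0, 0.0127, 0.2, 0.0002, -0.015, 0, 0, 0, 0.0127, 0.2])

```text
clock: 22.48
tcp_pos: [0.4735, -0.3144, 0.0813]
orientation: [0.003, 0.806, 0.591, 0.0]
wrist_force: [5.0, -5.2, 3.9]
finger_gap: 0.0227
grip_force: 29.4
```

Call:
jog_arm(motion=[0.0002, -0.015, 0, 0, 0, 0.0127, 0.2, 0.0002, -0.015, 0, 0, 0, 0.0127, 0.2, 0.0002, -0.015, 0, 0, 0, 0.0127, 0.2])

```text
clock: 22.85
tcp_pos: [0.4704, -0.3135, 0.0813]
orientation: [0.003, 0.812, 0.583, 0.0]
wrist_force: [4.1, -4.8, 4.4]
finger_gap: 0.0229
grip_force: 29.5
```

Call:
jog_arm(motion=[0.0002, -0.015, 0, 0, 0, 0.0127, 0.2, 0.0002, -0.015, 0, 0, 0, 0.0127, 0.2, 0.0002, -0.015, 0, 0, 0, 0.0127, 0.2])

```text
clock: 23.22
tcp_pos: [0.4674, -0.3125, 0.0813]
orientation: [0.003, 0.818, 0.575, -0.0]
wrist_force: [3.9, -5.7, 5.2]
finger_gap: 0.023
grip_force: 29.5
```

Call:
jog_arm(motion=[0.0001, -0.0075, 0, 0, 0, 0.0064, 0.2, 0.0001, -0.0075, 0, 0, 0, 0.0064, 0.2, 0.0001, -0.0075, 0, 0, 0, 0.0064, 0.2])

```text
clock: 23.6
tcp_pos: [0.466, -0.3121, 0.0813]
orientation: [0.003, 0.821, 0.571, -0.0]
wrist_force: [2.8, -5.0, 5.3]
finger_gap: 0.0229
grip_force: 29.5
```

Call:
jog_arm(motion=[0.0001, -0.0075, 0, 0, 0, 0.0064, 0.2, 0.0001, -0.0075, 0, 0, 0, 0.0064, 0.2, 0.0001, -0.0075, 0, 0, 0, 0.0064, 0.2])

```text
clock: 23.98
tcp_pos: [0.4645, -0.3115, 0.0813]
orientation: [0.003, 0.824, 0.567, -0.0]
wrist_force: [3.4, -4.4, 5.7]
finger_gap: 0.0229
grip_force: 29.5
```

Call:
jog_arm(motion=[0.0001, -0.0075, 0, 0, 0, 0.0064, 0.2, 0.0001, -0.0075, 0, 0, 0, 0.0064, 0.2, 0.0001, -0.0075, 0, 0, 0, 0.0064, 0.2])

```text
clock: 24.35
tcp_pos: [0.4633, -0.3111, 0.0813]
orientation: [0.003, 0.827, 0.563, -0.0]
wrist_force: [4.3, -5.2, 4.1]
finger_gap: 0.023
grip_force: 29.5
```

Call:
jog_arm(motion=[0.0001, -0.0075, 0, 0, 0, 0.0064, 0.2, 0.0001, -0.0075, 0, 0, 0, 0.0064, 0.2, 0.0001, -0.0075, 0, 0, 0, 0.0064, 0.2])

```text
clock: 24.72
tcp_pos: [0.4623, -0.3107, 0.0813]
orientation: [0.004, 0.829, 0.559, 0.0]
wrist_force: [4.8, -6.1, 3.9]
finger_gap: 0.023
grip_force: 29.4
```

Call:
jog_arm(motion=[0.0001, -0.0075, 0, 0, 0, 0.0064, 0.2, 0.0001, -0.0075, 0, 0, 0, 0.0064, 0.2, 0.0001, -0.0075, 0, 0, 0, 0.0064, 0.2])

```text
clock: 25.1
tcp_pos: [0.4616, -0.3104, 0.0813]
orientation: [0.004, 0.832, 0.554, 0.001]
wrist_force: [6.7, -7.5, 1.3]
finger_gap: 0.0227
grip_force: 29.5
```

Call:
jog_arm(motion=[0, 0, 0, 0, 0, 0, 0.2, 0, 0, 0, 0, 0, 0, 0.2, 0, 0, 0, 0, 0, 0, 0.2, 0, 0, 0, 0, 0, 0, 0.2, 0, 0, 0, 0, 0, 0, 0.2, 0, 0, 0, 0, 0, 0, 0.2])

```text
clock: 25.85
tcp_pos: [0.4616, -0.3104, 0.0813]
orientation: [0.004, 0.832, 0.554, 0.001]
wrist_force: [6.2, -6.2, 1.9]
finger_gap: 0.0228
grip_force: 29.5
```

Stable on the third click; handing in.

```bash
python3 -c "
from h import *
print(env.hand_in())"
```

```text
the job is handed in; nothing more can be done
None
```

I handed the job in at about 26 s, with the pale board let go standing in the press gap and the gripper still holding the lever at about 0.67 rad. By the force jumps (lever angles of about 0.34, 0.50 and 0.66) that is the third click. The dark boards were not touched, I did not re-image the board after pulling the lever, and no verdict was returned.

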